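Unlock the tool box and thread the turner out

ROBOT

A 6-joint arm with a two-finger parallel gripper is mounted at the origin on a cart in front of the work surface, level with it; the furniture and walls round the work are solid. World frame = base frame: x ahead of the robot, y to its left, z up, the work surface at z = 0. Lengths are in m, angles in rad, forces in N, time in s.
With the tool pointing down it reaches from about 0.35 to 0.85 m from the base axis. Payload 8.1 kg.
Tool frame: the origin (TCP) lies on the centre line of the jaws, within the pads' length; the fingertips stand 11 mm ahead of it and the grasp point (between the pads) lies 8 mm behind it (tip_reach is the z of the fingertips in the tool frame, in m); z points along the fingers, y is the direction in which the jaws open and shut (so a half turn about z gives the same grasp; the last joint's range is limited). The gripper opens to 93 mm and grips with 3 to 60 N. Pads are 15 mm wide; open, the fingers measure 128 mm over their backs; the gripper's body (75 mm by 188 mm) begins 65 mm behind the grasp point.
Start: joints at [-1.188, 0.13, 1.488, -0, 1.523, -0.085], TCP at [0.271, -0.536, 0.23] pointing down, gripper open.
Joint ranges: [-2.96, 2.96], [-0.89, 2.26], [0.02, 2.5], [-1.34, 4.48], [0, 2.73], [-2.66, 2.66]. Speed limits (rad/s): [2.39, 2.39, 2.79, 3.14, 3.14, 3.14].

INTERFACE

Orientations are given as a rotation vector (axis times angle).
In Python, from plant import read_state, read_camera, camera_params, close_job, silhouettes, tip_of, tip_reach gives the robot as it stands.
- The arm moves only by the shell command python3 -m creep 'ROWS' [FORCE]. ROWS is JSON, a list of rows, each a list of 5 numbers: the shift along the tool's x, y, z in m, then the turn about the tool's z in rad, then the closure in counts, from 0 (fully open) to 255 (shut). In form: [[dx, dy, dz, twist, gripper], ...]. A call has 1 to 12 rows; each row shifts and turns the commanded pose from where the row before left it, along the tool's axes as they then stand; what a row does not reach is not made up. A row lasts 1/12 s, in which the tool goes at most 41.7 mm and 7.16 degrees, less where a joint would pass 70% of its speed; a pose out of reach is approached as far as the arm can. A call is refused whole if a number of a shift passes 0.0417 or a number of a turn 0.125, either way. A call with a gripper value outside its range is refused whole. The fingers move at their own pace and stop on an object; FORCE is the grip in N (left out, the last holds). Time passes only in rows, so rows that do not move let the fingers close. It gives the time, the measured TCP pose, the force and the opening at its end, in the units of the state.
- read_state(): the state, without advancing time (a new reading comes with each control period).
- read_camera(name): name is "scene" or "top"; returns the picture (400x640x3 uint8, red, green, blue); there is no depth.
- camera_params(name): a dict with "fov_y" (degrees; the focal length in pixels is half the picture's height over the tangent of half this angle, whatever the lens; pixels are square), "cx", "cy" (the principal point, pixels), "k1" (the pictures are not rectified: a ray, as slopes to the right and down, at radius r is drawn at 1 + k1 r^2 times it, then the intrinsics apply), "position" and "rotation" of the camera in the world. Camera axes: x right, y down, z forward; pixel columns grow to the right and rows downward; lengths in m; the calibration is good to about 2 mm. A picture is of the moment at which its call begins. camera_params takes no time and is no camera call.
- close_job(): hands the job in, once; it reports no verdict.
Trained networks look in the newest picture that a camera, given by its name, has taken for a name from the list of things; names that differ only in an ending like _2 or _b are one class to them, and where a whole thing is asked for, a point or a joint stands for the part that bears it (a point fixed in the world has none). Each returns a list of dicts, best first, with "confidence" (0 to 1); they miss things now and then, are a little off and sometimes report something else, mostly with a low value. They report only what shows in the picture. A call takes as long as a camera call.
- silhouettes(camera, query): "region" (400x640 bool, what is visible of it) and "pixel" ([column, row] in pixels, amid what is visible of it).
- tip_of(camera, query): "pixel" ([column, row] in pixels: a listed point, or the origin of a listed thing).
The state is a dict: "t": time; "q": joint angles; "dq": joint speeds; "joint_torque": joint torques, N m; "tool_pos": TCP position; "orientation": TCP orientation; "force": force on the tool from outside, world axes, zero at the start; "wrist_torque": the same for the moment, N m; "opening": finger opening in m.
Only numpy, scipy, OpenCV 4.12 (cv2) and the standard library are available. Lean on these libraries where they do the work, as an engineer would, in place of code of your own. Each camera call takes 0.05 s, during which the arm holds its last target.

TASK

The wooden turner lies in the low tool box, under a cover whose window is shorter than the turner, and a keeper arm is swung over the window. Turn the keeper by its bar grip until its pointer stands on the long zero line, then take the turner by its handle, tilt it handle end up and draw it slantwise out through the window. Finish while still holding it in the gripper, still and with every part of it at least 6 cm above the cover; leave the keeper on zero and do not disturb the cup, ring and fork standing around.

Things in the scene. Friction and masses are not known exactly. Their poses are not given: they have to be found in the camera images.
- tool_box: Low wooden box with a metal cover, fixed on the worktop, 180 (x) x 300 (y) x 66 (high) mm. Origin: centre of its underside; long axis y. Walls 5, floor 4, cover 4 mm thick: cover top 66, underside 62 mm above the origin. Inside, two bars across x at y = -95 and +95 (10 mm wide, tops 18 mm above the origin) carry the turner.
- window (a point): Centre of the cover's one window, level with the cover's top (box frame 0, 55, 66 mm; axes as the box). The window is 110 mm wide (box x -55 to +55) and 150 mm long (box y -20 to +130); from y = -150 to -20 the box is closed.
- zero_mark (a point): Middle of the long black zero line on the cover, 93 mm along the box's +x from the keeper's axis. The shorter lines beside it are the rest of the scale.
- keeper (a joint): Keeper angle about its upright axis at box frame (-15, -60) mm. 0: pointer arm along the box's +x, on the zero line; grows anticlockwise from above; 1.57: arm along the box's +y, over the window (starts at 1.2 to 1.5). Friction about 0.04 Nm, stays where left; travel -0.6 to 1.75, no stop at zero.
- keeper_grip (a point): On the keeper's axis at grip height, 91 mm above the box's underside. The grip is a black upright bar 42 long x 13 wide mm, from 71 to 101 mm above the underside, long side along the pointer arm; below it a 48 mm round steel plate with the flat arm, 16 mm wide, tops at 71 mm. x along the arm to the pointer, z up; turns with the keeper.
- pointer_tip (a point): Tip of the keeper's pointer arm, 80 mm from its axis; turns with the keeper.
- turner_handle (a point): Grasp place of the wooden turner (240 mm long, about 80 g), mid-thickness of the handle, 48 mm from the turner's middle. y runs along the turner to the handle end, z up. Handle 20 wide (x) x 14 thick (z) mm, y +72 to -83 mm from here; blade 44 wide x 8 thick mm, y -76 to -168, level with the handle's underside.
- handle_end (a point): Handle end of the turner, 72 mm from the grasp place. At the start the turner lies flat along the box's y, grasp place 25 mm above the box's underside, handle end inside the window about 10 mm from its far edge. Once tilted over 13 degrees this end stands above the cover and the turner can be drawn out lengthwise.
- blade_end (a point): Blade end of the turner, 168 mm from the grasp place, 3 mm lower. At the start it lies beneath the closed part of the cover. The turner can tilt about the bar at box y = -95 by some 18 degrees before it meets the window's edge at y = -20; further once partly drawn out.
- paper_cup: Bystander: pleated cream paper portion cup, 59 mm wide, 46 high, origin under its centre. Leave alone.
- steel_ring: Bystander: open steel ring cutter, 55 mm wide, 31 high, origin under its centre. Leave alone.
- fork: Bystander: metal fork, 205 mm long, lying flat, origin under its centre. Leave alone.

How it is judged:
On the way, in this order (a step that is already met when the one before it is completed fails the run):
1. the keeper's pointer stands on the zero line while the turner still lies in the box (value of joint keeper between -0.15 and 0.15 rad and velocity of joint keeper between -0.1 and 0.1 rad/s and z of handle_end in the frame of tool_box below 0.06 m), for 0.3 s.
2. the turner slants through the window: handle end above the cover, blade end still below it (z of handle_end in the frame of tool_box above 0.076 m and z of blade_end in the frame of tool_box below 0.058 m), for 0.1 s.
At the end, for the whole second after the job is handed in: The keeper's pointer is within 0.15 rad of the zero line; both ends of the turner are at least 50 mm above the top of the box's cover (116 mm above the box's underside); the turner is held between the fingers (over 1 N), does not touch the box, and is still (below 0.03 m/s and 0.3 rad/s) (value of joint keeper between -0.15 and 0.15 rad and z of each of handle_end, blade_end in the frame of tool_box above 0.116 m and contact force between the fingers and turner above 1 N and contact force between turner and tool_box below 0.1 N and linear speed of turner below 0.03 m/s and angular speed of turner below 0.3 rad/s); the arm keeps its last pose, push and grip.
It fails at once if the paper cup is moved more than 20 mm (distance of paper_cup from where it was at the start of the episode above 0.02 m).
It fails at once if the steel ring is moved more than 20 mm (distance of steel_ring from where it was at the start of the episode above 0.02 m).
It fails at once if the fork is moved more than 20 mm (distance of fork from where it was at the start of the episode above 0.02 m).
It also fails if it takes over 54 s, if anything falls off the work surface, if the arm or the gripper's body presses on something with over 40 N, if the wrist force passes 120 N, or if a joint passes its speed limit or range.

## Working session

There is one attempt and no reset: what is moved stays moved. The work goes in short steps, Python scripts to look and compute and a shell command to move; the robot and the scene stay as the last step left them, time stands still between calls to the robot, and variables do not carry over. Pictures are saved under pics/ and viewed, and the job is handed in when it is done.

```bash
ls; mkdir -p pics; cat > h.py <<'E'
import numpy as np, cv2
from plant import *
from scipy.spatial.transform import Rotation as R
def cam(name):
    p=camera_params(name); f=200/np.tan(np.radians(p["fov_y"])/2)
    rot=np.array(p["rotation"]); 
    if rot.shape!=(3,3): rot=R.from_rotvec(rot).as_matrix() if rot.size==3 else R.from_quat(rot).as_matrix()
    return f,p["cx"],p["cy"],p["k1"],np.array(p["position"]),rot
def ray(name,px):
    f,cx,cy,k,pos,rot=cam(name); d=np.array([(px[0]-cx)/f,(px[1]-cy)/f]); u=d.copy()
    for _ in range(20): u=d/(1+k*(u@u))
    return pos,rot@np.array([u[0],u[1],1])
def onz(name,px,z):
    o,d=ray(name,px); return o+d*(z-o[2])/d[2]
def proj(name,P):
    f,cx,cy,k,pos,rot=cam(name); c=rot.T@(np.array(P)-pos); u=c[:2]/c[2]; u=u*(1+k*(u@u)); return u*f+[cx,cy]
def save(name,fn):
    im=read_camera(name); cv2.imwrite(fn,np.ascontiguousarray(im[...,::-1])); return im
def tri(px1,px2):
    A=[];b=[]
    for n,px in (("scene",px1),("top",px2)):
        o,d=ray(n,px); d=d/np.linalg.norm(d); M=np.eye(3)-np.outer(d,d); A.append(M); b.append(M@o)
    return np.linalg.lstsq(np.vstack(A),np.hstack(b),rcond=None)[0]
E
python3 - <<'E'
from h import *
print(read_state())
for n in("scene","top"): print(camera_params(n)); save(n,f"pics/{n}0.png")
E
```

```text
pics
{'t': 0.0, 'q': array([-1.18837502e+00,  1.31159857e-01,  1.48924130e+00, -1.37353066e-05,
        1.52295697e+00, -8.53986702e-02]), 'dq': array([2.28541069e-03, 2.98268043e-05, 1.85006148e-04, 8.60334744e-04,
       1.09569138e-03, 1.88872985e-05]), 'joint_torque': array([-3.50173323e-03, -5.59843755e+01, -4.91765034e+01,  7.63827679e-02,
        3.52920243e-02, -1.36303606e-04]), 'tool_pos': array([ 0.27038646, -0.53504002,  0.22860904]), 'orientation': array([-3.05434265e+00, -7.27763916e-01,  4.31411286e-04]), 'force': array([ 0.65217263,  1.01455419, -0.14095953]), 'wrist_torque': array([-0.0176682 ,  0.00184093, -0.02756917]), 'opening': 0.0928005692934956}
{'fov_y': 57.01500958512673, 'cx': 316.4374918308208, 'cy': 197.34217140876768, 'k1': -0.021786355183207914, 'position': array([0.09401629, 0.63799827, 0.8228855 ]), 'rotation': array([-0.80802181,  2.53629962, -1.15848291])}
{'fov_y': 49.66214220850698, 'cx': 318.2910221287736, 'cy': 194.05099773131602, 'k1': -0.042431951172901584, 'position': array([ 0.36601249, -0.06186788,  1.54404861]), 'rotation': array([-2.13270754,  2.17341298, -0.15055548])}
```

View pics/scene0.png

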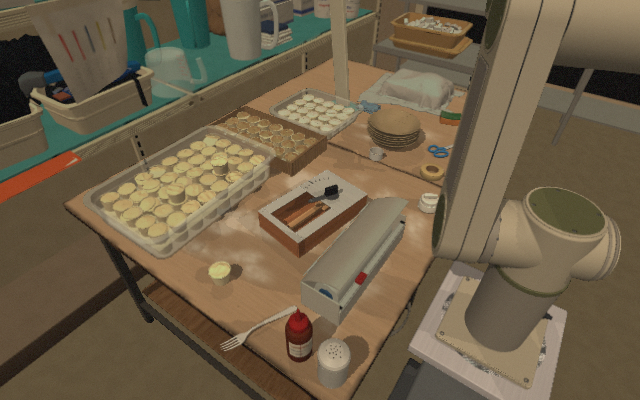

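View pics/top0.png

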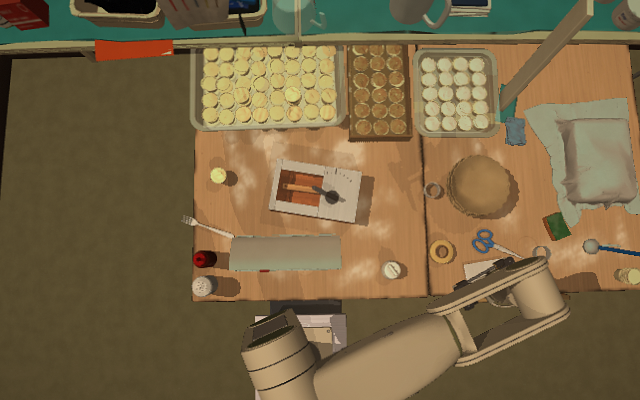

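```bash
python3 - <<'E'
from h import *
for q in("tool_box","window","zero_mark","keeper_grip","pointer_tip","turner_handle","handle_end","paper_cup","steel_ring","fork"):
    r={}
    for n in("scene","top"):
        L=tip_of(n,q); r[n]=[(np.round(d["pixel"],1),round(d["confidence"],2)) for d in L[:2]]
    print(q,r)
    if r["scene"] and r["top"]: print("   ",np.round(tri(r["scene"][0][0],r["top"][0][0]),4))
print(read_state()["t"])
E
```

```text
tool_box {'scene': [(array([315.4, 216.2]), 0.91)], 'top': [(array([317.7, 191.3]), 0.63)]}
    [ 0.5851 -0.0698 -0.01  ]
window {'scene': [(array([300.9, 208.8]), 0.66)], 'top': [(array([300. , 186.8]), 0.76), (array([334.6, 172.7]), 0.53)]}
    [ 0.5932 -0.0076  0.0648]
zero_mark {'scene': [(array([308. , 183.7]), 0.91)], 'top': [(array([333.9, 172.3]), 0.77)]}
    [ 0.6467 -0.1245  0.0593]
keeper_grip {'scene': [(array([331.7, 190.3]), 0.65)], 'top': [(array([328.3, 196.4]), 0.8), (array([302.5, 188.4]), 0.57)]}
    [ 0.5513 -0.1054  0.0926]
pointer_tip {'scene': [(array([310.5, 204.1]), 0.82)], 'top': [(array([309.9, 186.4]), 0.47)]}
    [ 0.5901 -0.0442  0.06  ]
turner_handle {'scene': [(array([301.8, 218.7]), 0.7)], 'top': [(array([305.5, 187.9]), 0.77), (array([429.1, 192. ]), 0.39)]}
    [ 0.6001 -0.024   0.0053]
handle_end {'scene': [(array([285.2, 228.6]), 0.58)], 'top': [(array([280.3, 186. ]), 0.59)]}
    [0.6011 0.0625 0.0335]
paper_cup {'scene': [(array([222.1, 277.1]), 0.87), (array([299.4, 207.7]), 0.54)], 'top': [(array([219.5, 176.2]), 0.73)]}
    [0.6449 0.2839 0.0051]
steel_ring {'scene': [(array([373.5, 156.8]), 0.64)], 'top': [(array([427.9, 191.6]), 0.63)]}
    [ 0.5801 -0.4658  0.0019]
fork {'scene': [(array([262.4, 323.7]), 0.83)], 'top': [(array([208.2, 228. ]), 0.61)]}
    [0.461  0.3239 0.007 ]
1.1
```

The box sits at about (0.59, -0.06), with its +y end towards world +y. In the scene picture the keeper grip is near (332,190) and the window near (300,209). I'll zoom in to refine the box pose.

```bash
python3 - <<'E'
import cv2
a=cv2.imread("pics/scene0.png")[165:255,250:375]; cv2.imwrite("pics/s0z.png",cv2.resize(a,None,fx=6,fy=6,interpolation=cv2.INTER_CUBIC))
a=cv2.imread("pics/top0.png")[150:230,260:370]; cv2.imwrite("pics/t0z.png",cv2.resize(a,None,fx=7,fy=7,interpolation=cv2.INTER_CUBIC))
E
```

```text
(no output)
```

View pics/s0z.png

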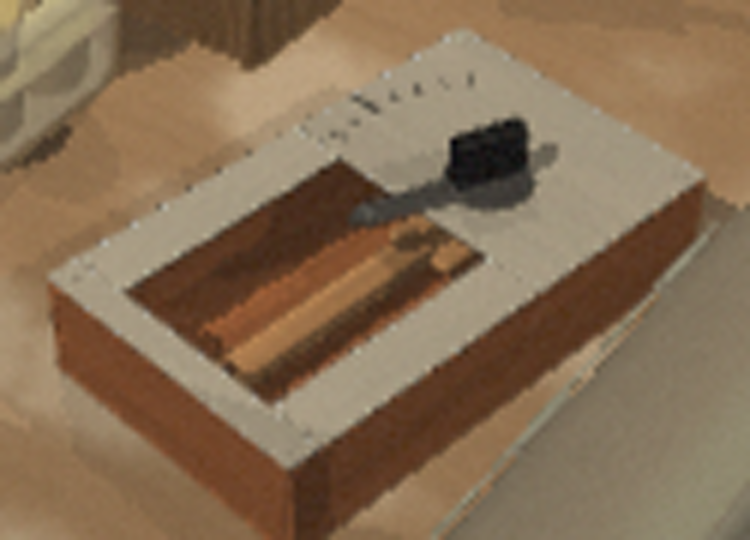

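View pics/t0z.png

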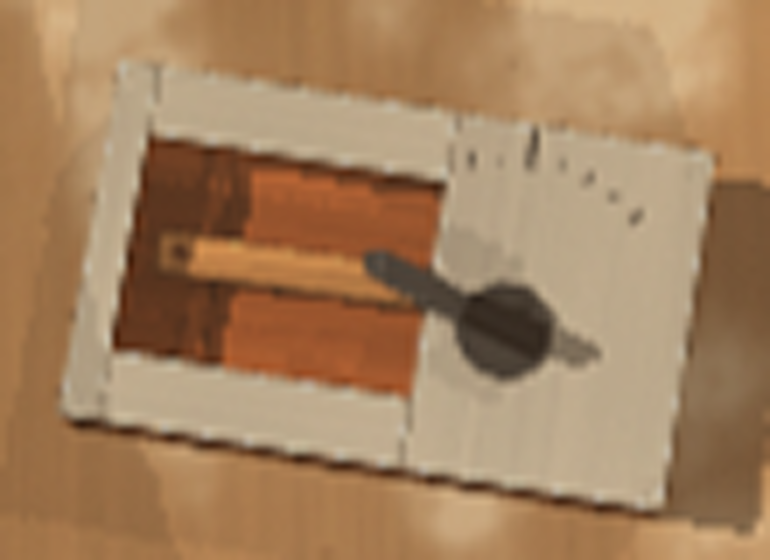

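```bash
cat > fit.py <<'E'
from h import *
from scipy.optimize import least_squares
B=[(90,-150),(-90,-150),(90,150),(-90,150),(55,-20),(-55,-20),(55,130),(-55,130)]
S=[(462,30),(705,182),(50,280),(290,467),(342,160),(485,258),(128,290),(275,402)]
T=[(712,155),(660,508),(120,62),(65,415),(445,183),(410,395),(150,138),(115,350)]
S=[((a+.5)/6-.5+250,(b+.5)/6-.5+165) for a,b in S]; T=[((a+.5)/7-.5+260,(b+.5)/7-.5+150) for a,b in T]
def bw(v,p): 
    c,s=np.cos(v[2]),np.sin(v[2]); return np.array([v[0]+c*p[0]-s*p[1],v[1]+s*p[0]+c*p[1],p[2]+(v[3] if len(v)>3 else 0)])
def res(v):
    r=[]
    for b,s,t in zip(B,S,T):
        P=bw(v,(b[0]/1e3,b[1]/1e3,.066)); r+=list(proj("scene",P)-s)+list(proj("top",P)-t)
    return np.array(r)
for v0 in ([.585,-.07,-.1],[.585,-.07,-.1,0]):
    o=least_squares(res,v0); print(np.round(o.x,4),np.abs(o.fun).max(), np.sqrt(np.mean(o.fun**2)))
    if len(v0)==3: v=o.x; np.save("box.npy",v)
if __name__=="__main__":
    print(np.round(o.fun.reshape(-1,4),1))
    ax=bw(v,(-.015,-.06,.071)); print("axis",ax,"zero",bw(v,(.078,-.06,.066)))
    for n,px in(("top",((372+.5)/7-.5+260,(258+.5)/7-.5+150)),("scene",((350+.5)/6-.5+250,(217+.5)/6-.5+165))):
        P=onz(n,px,.070); d=P-ax; print(n,"tip",P,np.hypot(*d[:2]),"angle",np.arctan2(d[1],d[0])-v[2])
    for n,px in(("top",((165+.5)/7-.5+260,(252+.5)/7-.5+150)),("scene",((230+.5)/6-.5+250,(362+.5)/6-.5+165))):
        print(n,"handle end top",onz(n,px,.032))
    print("hend nominal",bw(v,(0,.12,.025)),"grasp",bw(v,(0,.048,.025)))
E
python3 fit.py
```

```text
[ 0.5798 -0.0582 -0.1756] 2.1252535675781417 0.7770676540106815
[ 0.5817 -0.0603 -0.1766 -0.0064] 1.1374581604111142 0.5069756505916276
[[-0.2 -0.2  0.6  0.1]
 [-0.2 -1.1  0.5  0.5]
 [-0.5 -0.4  0.5  0.1]
 [-0.   0.5 -0.5  0.1]
 [-0.4 -0.3  0.4  0. ]
 [ 0.6  0.1  0.5  0.7]
 [-1.   0.5  0.2 -0.2]
 [-0.7  1.  -0.2  0.4]]
axis [ 0.55451919 -0.11470152  0.071     ] zero [ 0.64608852 -0.13095138  0.066     ]
top tip [ 0.59380543 -0.05116866  0.07      ] 0.07469828448298083 angle 1.1926165389171168
scene tip [ 0.59309854 -0.04521787  0.07      ] 0.07947542756366861 angle 1.2395783810407868
top handle end top [0.6047084  0.05373186 0.032     ]
scene handle end top [0.60278389 0.04380144 0.032     ]
hend nominal [0.60073976 0.0599085  0.025     ] grasp [ 0.58815923 -0.01098389  0.025     ]
```

```bash
cat > st.py <<'E'
from h import *
def st(tgt=None,jaw=None):
    s=read_state(); M=R.from_rotvec(s["orientation"]).as_matrix(); p=s["tool_pos"]
    ja=np.arctan2(M[1,1],M[0,1])
    print("t",round(s["t"],2),"tcp",np.round(p,4),"q",np.round(s["q"],2),"jaw",round(ja,3),"z",np.round(M[:,2],3),"F",np.round(s["force"],1),"open",round(s["opening"],4))
    if tgt is not None: print("tool shift",np.round(M.T@(np.array(tgt)-p),4))
    if jaw is not None:
        print("twist",[round((ja-j+np.pi)%(2*np.pi)-np.pi,3) for j in (jaw,jaw+np.pi)])
    return s,M
E
python3 - <<'E'
from st import *
st([.555,-.1155,.20],-.176+1.22-np.pi/2); 
E
```

```text
t 1.1 tcp [ 0.2706 -0.5355  0.2296] q [-1.19  0.13  1.49 -0.    1.52 -0.09] jaw -1.103 z [-0. -0. -1.] F [ 0.8  0.3 -0.3] open 0.0929
tool shift [ 0.4433 -0.2466  0.0296]
twist [np.float64(-0.576), np.float64(2.565)]
```

```bash
python3 -m creep '[[0.024,-0.013,0,0,60],[0.028,-0.015,0,0,120],[0.028,-0.016,0,0,120],[0.028,-0.016,0,0,120],[0.028,-0.016,0,0,120],[0.028,-0.016,0,0,120],[0.028,-0.016,0,0,120],[0.028,-0.016,0,0,120],[0.028,-0.016,0,0,120],[0.028,-0.016,0,0,120],[0.028,-0.016,0,0,120],[0.028,-0.016,0,0,120]]' 10; python3 -m creep '[[0.028,-0.015,0,0,120],[0.028,-0.015,0,0,120],[0.028,-0.015,0,0,120],[0.028,-0.015,0,0,120],[0,0,0,-0.1,120],[0,0,0,-0.12,120],[0,0,0,-0.12,120],[0,0,0,-0.12,120],[0,0,0,-0.1,120],[0,0,0,0,120]]'
python3 - <<'E'
from st import *
st([.555,-.1155,.12],-.176+1.22-np.pi/2); 
E
```

```text
t: 2.1
tool_pos: [0.4828, -0.2166, 0.2299]
orientation: [3.056, 0.728, 0.001]
force: [0.5, 0.1, -0.6]
opening: 0.049
t: 2.93
tool_pos: [0.5551, -0.1139, 0.2297]
orientation: [-2.732, -1.551, -0.0]
force: [-0.6, -0.5, 0.1]
opening: 0.0492
t 2.93 tcp [ 0.5551 -0.1139  0.2297] q [-0.29  0.04  1.58  0.    1.52  0.25] jaw -0.538 z [-0.  0. -1.] F [-0.6 -0.5  0.1] open 0.0492
tool shift [-0.0014  0.0008  0.1097]
twist [np.float64(-0.011), np.float64(3.13)]
```

```bash
python3 -m creep '[[-0.001,0.001,0.025,0,120],[0,0,0.03,0,120],[0,0,0.03,0,120],[0,0,0.02,0,120],[0,0,0,0,120]]'
python3 - <<'E'
from st import *
st([.555,-.1155,.088],-.176+1.22-np.pi/2); save("scene","pics/s1.png");save("top","pics/t1.png")
import cv2
a=cv2.imread("pics/s1.png")[130:255,250:375]; b=cv2.imread("pics/t1.png")[140:240,260:385]
a=cv2.resize(a,(400,400),interpolation=2);b=cv2.resize(b,(400,320),interpolation=2)
c=np.zeros((400,800,3),np.uint8);c[:,:400]=a;c[:320,400:]=b;cv2.imwrite("pics/c1.png",c)
E
```

```text
t: 3.35
tool_pos: [0.5518, -0.1144, 0.1191]
orientation: [-2.733, -1.536, 0.01]
force: [-1.0, 0.6, -0.7]
opening: 0.0492
t 3.35 tcp [ 0.5518 -0.1144  0.1191] q [-0.3   0.12  1.7  -0.    1.32  0.25] jaw -0.547 z [-0.008  0.002 -1.   ] F [-1.   0.6 -0.7] open 0.0492
tool shift [0.0007 0.0036 0.031 ]
twist [np.float64(-0.02), np.float64(3.122)]
```

View pics/c1.png

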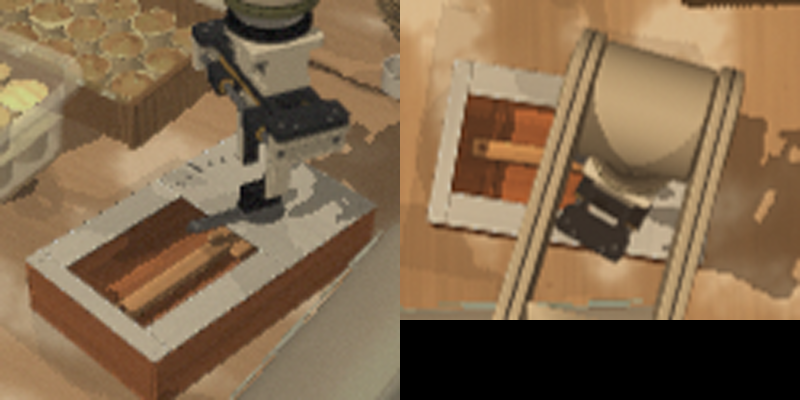

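The scene crop shows the fingers straddling the black bar at about (258,190), centred on it. I'll lower and grip.

```bash
python3 -m creep '[[0,0.001,0.015,-0.01,120],[0,0.001,0.015,0,120],[0,0,0,0,120],[0,0,0,0,120]]'
python3 - <<'E'
from st import *
st([.555,-.1155,.088],-.176+1.22-np.pi/2)
E
```

```text
t: 3.78
tool_pos: [0.5577, -0.1165, 0.0961]
orientation: [2.728, 1.556, 0.001]
force: [0.1, -0.3, 0.4]
opening: 0.0494
t 3.78 tcp [ 0.5577 -0.1165  0.0961] q [-0.3   0.15  1.72  0.    1.27  0.24] jaw -0.534 z [ 0.001 -0.    -1.   ] F [ 0.1 -0.3  0.4] open 0.0494
tool shift [-0.0005 -0.0029  0.0081]
twist [np.float64(-0.007), np.float64(3.134)]
```

```bash
python3 -m creep '[[0,-0.002,0.008,0,120],[0,0,0,0,150],[0,0,0,0,200],[0,0,0,0,230],[0,0,0,0,230],[0,0,0,0,230],[0,0,0,0,230]]' 15
python3 - <<'E'
from st import *
st([.555,-.1155,.088],-.176+1.22-np.pi/2)
E
```

```text
t: 4.37
tool_pos: [0.5552, -0.1151, 0.0869]
orientation: [-2.728, -1.558, 0.0]
force: [-12.0, 11.0, 10.5]
opening: 0.0137
t 4.37 tcp [ 0.5552 -0.1151  0.0869] q [-0.3   0.16  1.73  0.    1.26  0.24] jaw -0.533 z [-0.  0. -1.] F [-12.   11.   10.5] open 0.0137
tool shift [-0.0004 -0.     -0.0011]
twist [np.float64(-0.006), np.float64(3.135)]
```

```bash
python3 -m creep '[[0,-0.001,0,0.03,230],[0,0,0,0.06,230],[0,0,0,0.07,230],[0,0,0,0.07,230],[0,0,0,0.07,230],[0,0,0,0.07,230]]' 20
python3 - <<'E'
from st import *
st([.555,-.1155,.088],-.176-np.pi/2)
E
```

```text
t: 4.87
tool_pos: [0.5552, -0.1152, 0.0869]
orientation: [2.969, 1.024, 0.002]
force: [3.4, -3.2, -2.1]
opening: 0.0125
t 4.87 tcp [ 0.5552 -0.1152  0.0869] q [-0.29  0.15  1.73 -0.    1.26  0.61] jaw -0.906 z [ 0.002 -0.001 -1.   ] F [ 3.4 -3.2 -2.1] open 0.0125
tool shift [-0.0004  0.0001 -0.0011]
twist [np.float64(0.84), np.float64(-2.301)]
```

```bash
python3 -m creep '[[0,0,0,0.07,230],[0,0,0,0.07,230],[0,0,0,0.07,230],[0,0,0,0.07,230],[0,0,0,0.07,230],[0,0,0,0.07,230],[0,0,0,0.07,230],[0,0,0,0.07,230],[0,0,0,0.07,230],[0,0,0,0.07,230],[0,0,0,0.07,230],[0,0,0,0.03,230]]'
python3 -m creep '[[0,0,0,0,230],[0,0,0,0,230],[0,0,0,0,230],[0,0,0,0,230]]'
python3 - <<'E'
from st import *
st([.555,-.1155,.088],-.176-np.pi/2); save("scene","pics/s2.png");
import cv2
a=cv2.imread("pics/s2.png")[130:255,250:375]; cv2.imwrite("pics/c2.png",cv2.resize(a,(600,600),interpolation=2))
E
```

```text
t: 5.87
tool_pos: [0.5556, -0.1168, 0.0869]
orientation: [3.131, -0.214, 0.005]
force: [6.5, -8.2, -6.9]
opening: 0.0129
t: 6.2
tool_pos: [0.5556, -0.1168, 0.0869]
orientation: [3.132, -0.208, 0.004]
force: [4.4, -9.0, -5.4]
opening: 0.0127
t 6.2 tcp [ 0.5556 -0.1168  0.0869] q [-0.3   0.15  1.73 -0.    1.25  1.41] jaw -1.704 z [ 0.003 -0.003 -1.   ] F [ 4.4 -9.  -5.4] open 0.0127
tool shift [-0.0008 -0.0012 -0.0011]
twist [np.float64(0.043), np.float64(-3.098)]
```

View pics/c2.png

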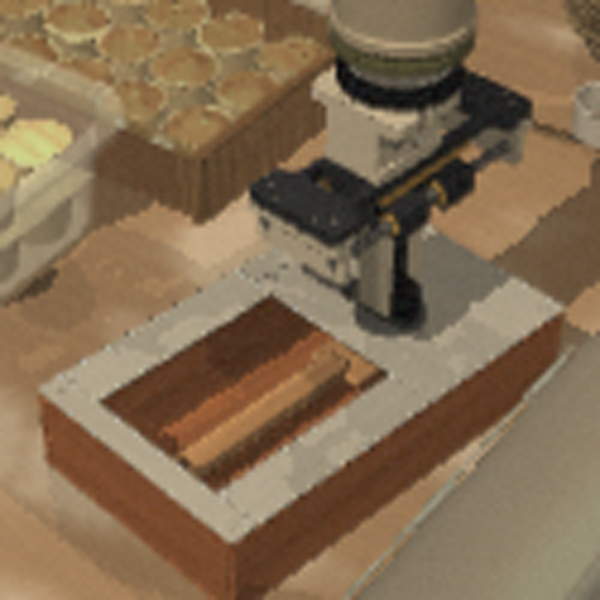

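The keeper has turned off the window. I'll add the last 0.04 rad, release, raise and check the pointer against the line.

```bash
python3 -m creep '[[0,0,0,0.02,230],[0,0,0,0.025,230],[0,0,0,0,230],[0,0,0,0,230],[0,0,0,0,230],[0,0,0,0,120],[0,0,0,0,120],[0,0,0,0,120],[0,0,0,0,120],[0,0,0,0,120]]'
python3 -m creep '[[0,0,-0.02,0,120],[0,0,-0.035,0,120],[0,0,-0.035,0,120],[0,0,-0.03,0,120],[0,0,0,0,120],[0,0,0,0,120]]'
python3 - <<'E'
from st import *
v=np.load("box.npy"); import fit
g=fit.bw(v,(0,.062,.13)); print(g)
st(g,v[2]); save("scene","pics/s3.png");
import cv2
a=cv2.imread("pics/s3.png")[150:250,250:375]; cv2.imwrite("pics/c3.png",cv2.resize(a,(750,600),interpolation=2))
for q in ("keeper_grip","pointer_tip","zero_mark","handle_end"): print(q,[(d["pixel"],d["confidence"]) for d in tip_of("scene",q)][:2])
E
```

```text
t: 7.08
tool_pos: [0.5544, -0.1146, 0.0866]
orientation: [-3.129, 0.278, 0.0]
force: [0.5, 0.1, 0.1]
opening: 0.0417
t: 7.58
tool_pos: [0.5561, -0.1151, 0.2096]
orientation: [3.128, -0.278, 0.008]
force: [-0.1, 0.0, -0.6]
opening: 0.049
[ 0.5798 -0.0582 -0.1756] 2.1252535675781417 0.7770676540106815
[ 0.5817 -0.0603 -0.1766 -0.0064] 1.1374581604111142 0.5069756505916276
[0.59060545 0.00280074 0.13      ]
t 7.58 tcp [ 0.5561 -0.1151  0.2096] q [-0.29  0.05  1.61  0.    1.48  1.45] jaw -1.748 z [ 0.005 -0.001 -1.   ] F [-0.1  0.  -0.6] open 0.049
tool shift [ 0.0128 -0.1222  0.0796]
twist [np.float64(-1.572), np.float64(1.569)]
keeper_grip [([327.2, 190.4], 0.53)]
pointer_tip [([313.8, 181.0], 0.58)]
zero_mark [([306.7, 182.0], 0.96)]
handle_end [([283.8, 230.7], 0.89)]
```

View pics/c3.png

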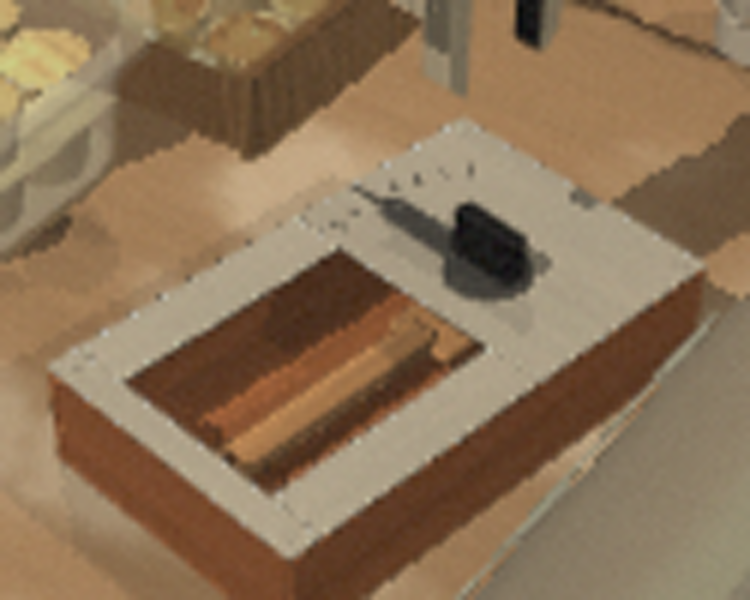

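The pointer tip meets the long zero line at about (309,181), so the keeper is on zero. Next I'll turn and move over the handle.

```bash
python3 -m creep '[[0.003,-0.02,0,0,120],[0.003,-0.03,0,0,120],[0.003,-0.03,0,0,120],[0.003,-0.025,0,0,120],[0.001,-0.017,0,0,120],[0,0,0,-0.1,120],[0,0,0,-0.12,120],[0,0,0,-0.12,120],[0,0,0,-0.12,120],[0,0,0,-0.12,120],[0,0,0,-0.12,120],[0,0,0,-0.12,120]]'
python3 -m creep '[[0,0,0,-0.12,120],[0,0,0,-0.12,120],[0,0,0,-0.12,120],[0,0,0,-0.12,120],[0,0,0,-0.12,120],[0,0,0,-0.12,120],[0,0,0,-0.03,120],[0,0,0,0,120],[0,0,0,0,120]]'
python3 - <<'E'
from st import *
v=np.load("box.npy"); import fit
st(fit.bw(v,(0,.062,.13)),v[2])
a=save("scene","pics/s4.png"); cv2.imwrite("pics/c4.png",cv2.resize(np.ascontiguousarray(a[100:260,230:390,::-1]),(600,600),interpolation=2))
E
```

```text
t: 8.83
tool_pos: [0.5881, 0.003, 0.205]
orientation: [-2.977, -1.001, 0.004]
force: [0.6, 0.3, 0.7]
opening: 0.0491
t: 9.58
tool_pos: [0.5883, 0.003, 0.2055]
orientation: [-2.411, -2.012, 0.002]
force: [-0.3, 0.2, -0.2]
opening: 0.0489
[ 0.5798 -0.0582 -0.1756] 2.1252535675781417 0.7770676540106815
[ 0.5817 -0.0603 -0.1766 -0.0064] 1.1374581604111142 0.5069756505916276
t 9.58 tcp [0.5883 0.003  0.2055] q [-0.08  0.11  1.55 -0.    1.48  0.1 ] jaw -0.18 z [-0.002  0.    -1.   ] F [-0.3  0.2 -0.2] open 0.0489
tool shift [0.0002 0.0025 0.0755]
twist [np.float64(-0.004), np.float64(3.138)]
```

View pics/c4.png

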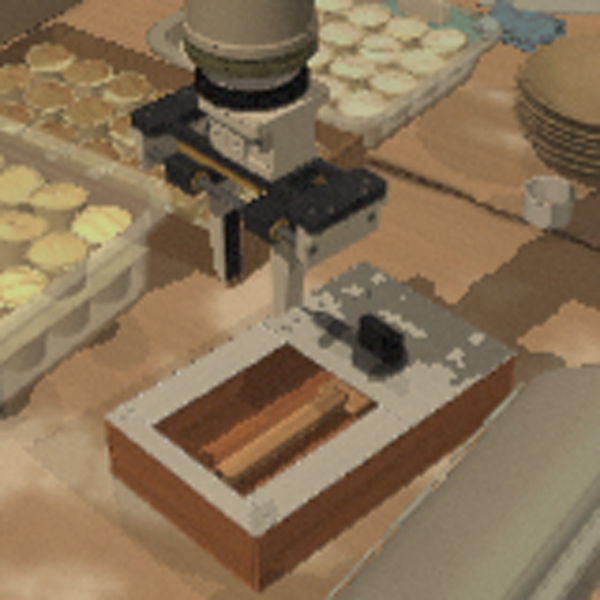

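```bash
python3 -m creep '[[0,0.002,0.02,0,120],[0,0.002,0.025,0,120],[0,0,0.025,0,120],[0,0,0.025,0,120],[0,0,0,0,120],[0,0,0,0,120]]'
python3 - <<'E'
from st import *
v=np.load("box.npy"); import fit
st(fit.bw(v,(0.002,.062,.021)),v[2])
a=save("scene","pics/s5.png"); cv2.imwrite("pics/c5.png",cv2.resize(np.ascontiguousarray(a[100:260,230:390,::-1]),(600,600),interpolation=2))
E
```

```text
t: 10.13
tool_pos: [0.5912, 0.0024, 0.11]
orientation: [-2.409, -2.012, 0.005]
force: [-0.0, -0.5, 0.4]
opening: 0.0492
[ 0.5798 -0.0582 -0.1756] 2.1252535675781417 0.7770676540106815
[ 0.5817 -0.0603 -0.1766 -0.0064] 1.1374581604111142 0.5069756505916276
t 10.13 tcp [0.5912 0.0024 0.11  ] q [-0.08  0.2   1.64 -0.    1.31  0.1 ] jaw -0.179 z [-0.004  0.    -1.   ] F [-0.  -0.5  0.4] open 0.0492
tool shift [0.0004 0.0017 0.089 ]
twist [np.float64(-0.003), np.float64(3.138)]
```

View pics/c5.png

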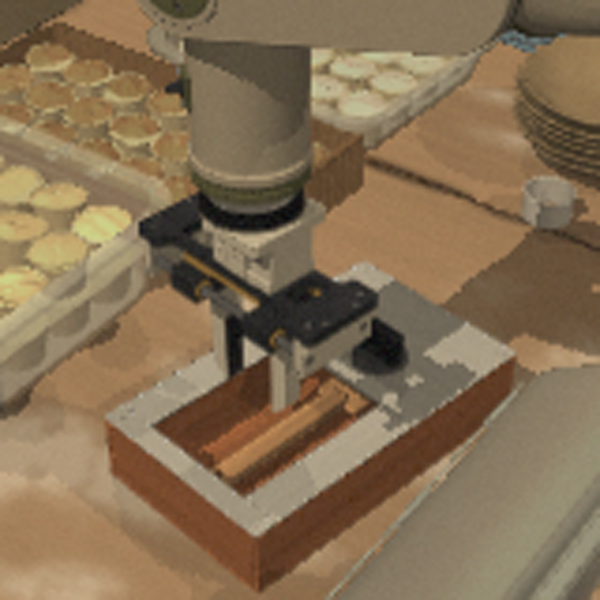

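```bash
python3 - <<'E'
from h import *
for z in (0,.05,.1,.15): print(z,onz("top",(300,235),z)[:2],onz("top",(230,235),z)[:2],onz("top",(300,45+80),z)[:2])
E
python3 -m creep '[[0,0.001,0.02,0,120],[0,0.0,0.02,0,120],[0,0,0.02,0,120],[0,0,0.015,0,120],[0,0,0,0,120],[0,0,0,0,120]]'
python3 - <<'E'
from st import *
v=np.load("box.npy"); import fit
st(fit.bw(v,(0.002,.062,.021)),v[2])
E
```

```text
0 [ 0.4305408  -0.00235453] [0.43503101 0.24723367] [ 0.83479456 -0.00771563]
0.05 [ 0.42845121 -0.00428171] [0.43279602 0.23722422] [ 0.81961427 -0.00946921]
0.1 [ 0.42636163 -0.0062089 ] [0.43056104 0.22721477] [ 0.80443398 -0.01122279]
0.15 [ 0.42427205 -0.00813609] [0.42832605 0.21720532] [ 0.78925369 -0.01297637]
t: 10.68
tool_pos: [0.5945, 0.002, 0.0381]
orientation: [2.41, 2.014, 0.001]
force: [0.6, 0.4, 0.2]
opening: 0.0492
[ 0.5798 -0.0582 -0.1756] 2.1252535675781417 0.7770676540106815
[ 0.5817 -0.0603 -0.1766 -0.0064] 1.1374581604111142 0.5069756505916276
t 10.68 tcp [0.5945 0.002  0.0381] q [-0.08  0.28  1.68  0.    1.18  0.1 ] jaw -0.178 z [ 0.001 -0.    -1.   ] F [0.6 0.4 0.2] open 0.0492
tool shift [ 0.0001 -0.002   0.0171]
twist [np.float64(-0.003), np.float64(3.139)]
```

```bash
python3 -m creep '[[0,-0.001,0.01,0,120],[0,0,0.006,0,120],[0,0,0,0,120],[0,0,0,0,160],[0,0,0,0,200],[0,0,0,0,225],[0,0,0,0,225],[0,0,0,0,225],[0,0,0,0,225],[0,0,0,0,225]]' 5
python3 - <<'E'
from st import *
v=np.load("box.npy"); import fit
st(fit.bw(v,(0.002,.062,.021)),v[2])
E
```

```text
t: 11.52
tool_pos: [0.593, 0.0022, 0.0209]
orientation: [2.41, 2.015, 0.0]
force: [0.0, -0.0, 1.6]
opening: 0.02
[ 0.5798 -0.0582 -0.1756] 2.1252535675781417 0.7770676540106815
[ 0.5817 -0.0603 -0.1766 -0.0064] 1.1374581604111142 0.5069756505916276
t 11.52 tcp [0.593  0.0022 0.0209] q [-0.08  0.31  1.69 -0.    1.15  0.1 ] jaw -0.178 z [ 0. -0. -1.] F [ 0.  -0.   1.6] open 0.02
tool shift [ 0.0001 -0.0005 -0.0001]
twist [np.float64(-0.002), np.float64(3.139)]
```

```bash
python3 -m creep '[[0,0,-0.004,0,225],[0,0,-0.005,0,225],[0,0,-0.005,0,225],[0,0,-0.005,0,225],[0,0,-0.005,0,225],[0,0,0,0,225],[0,0,0,0,225],[0,0,0,0,225]]'
python3 - <<'E'
from st import *
st()
a=save("scene","pics/s6.png"); cv2.imwrite("pics/c6.png",cv2.resize(np.ascontiguousarray(a[140:260,250:370,::-1]),(600,600),interpolation=2))
for q in ("handle_end","turner_handle"): print(q,[(d["pixel"],d["confidence"]) for d in tip_of("scene",q)][:2])
E
```

```text
t: 12.18
tool_pos: [0.5927, 0.0023, 0.0446]
orientation: [-2.41, -2.015, 0.0]
force: [-0.1, -0.2, -0.7]
opening: 0.0203
t 12.18 tcp [0.5927 0.0023 0.0446] q [-0.08  0.27  1.68  0.    1.19  0.1 ] jaw -0.178 z [-0.  0. -1.] F [-0.1 -0.2 -0.7] open 0.0203
handle_end [([283.2, 224.9], 0.53)]
turner_handle [([259.3, 323.0], 0.74), ([308.7, 181.0], 0.44)]
```

View pics/c6.png

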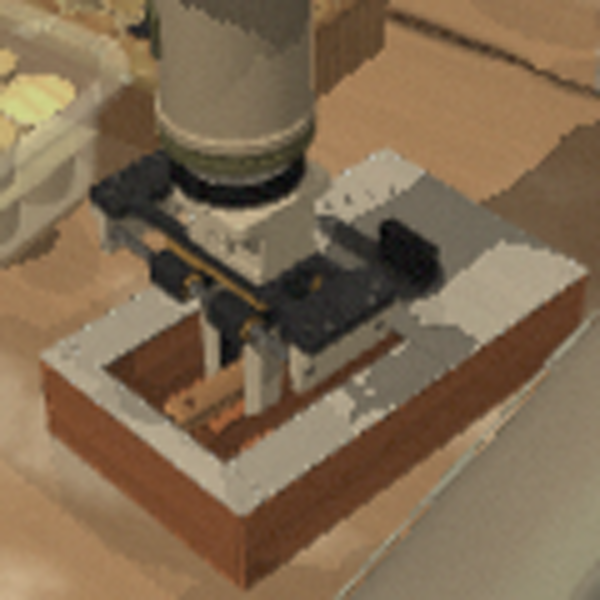

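```bash
cat > pred.py <<'E'
from st import *
v=np.load("box.npy")
def pred(tcp,tilts,d=.058):
    g=np.array(tcp)+[0,0,.008]; yd=np.array([-np.sin(v[2]),np.cos(v[2]),0])
    for t in tilts:
        a=np.radians(t); P=g+d*np.cos(a)*yd+[0,0,-.004+d*np.sin(a)]
        print(t,"end z",round(P[2],3),"scene",np.round(proj("scene",P),1),"top",np.round(proj("top",P),1))
E
python3 -c "
from pred import *
pred([.593,.0022,.0209],[0]);pred(read_state()['tool_pos'],[0,5,9,15])"
```

```text
0 end z 0.025 scene [284.7 229.5] top [281.7 186.3]
0 end z 0.048 scene [284.5 224.1] top [281.2 185.5]
5 end z 0.053 scene [284.5 222.9] top [281.1 185.3]
9 end z 0.057 scene [284.5 221.8] top [281.2 185.1]
15 end z 0.063 scene [284.8 220.2] top [281.4 184.9]
```

```bash
python3 -m creep '[[-0.001,0,-0.004,0,225],[-0.001,0,-0.005,0,225],[0,0,-0.005,0,225],[0,0,-0.002,0,225],[0,0,0,0,225],[0,0,0,0,225],[0,0,0,0,225]]' 4
python3 - <<'E'
from pred import *
st(); pred(read_state()['tool_pos'],[0,5,10,15,20])
a=save("scene","pics/s7.png"); cv2.imwrite("pics/c7.png",cv2.resize(np.ascontiguousarray(a[170:260,260:350,::-1]),(600,600),interpolation=2))
for q in ("handle_end","turner_handle"): print(q,[(d["pixel"],d["confidence"]) for d in tip_of("scene",q)][:2])
a=save("top","pics/t7.png"); print([(d["pixel"],d["confidence"]) for d in tip_of("top","handle_end")][:2])
E
```

```text
t: 12.92
tool_pos: [0.5925, 0.0003, 0.0607]
orientation: [2.41, 2.015, 0.0]
force: [-0.3, 0.5, -0.4]
opening: 0.0198
t 12.92 tcp [5.925e-01 3.000e-04 6.070e-02] q [-0.09  0.25  1.67 -0.    1.22  0.09] jaw -0.178 z [ 0. -0. -1.] F [-0.3  0.5 -0.4] open 0.0198
0 end z 0.065 scene [284.6 219.8] top [281.4 184.7]
5 end z 0.07 scene [284.6 218.5] top [281.3 184.5]
10 end z 0.075 scene [284.7 217.1] top [281.4 184.3]
15 end z 0.08 scene [284.9 215.7] top [281.6 184.1]
20 end z 0.085 scene [285.3 214.3] top [281.9 184. ]
handle_end []
turner_handle [([301.4, 207.2], 0.69)]
[([317.6, 193.8], 0.17)]
```

View pics/c7.png

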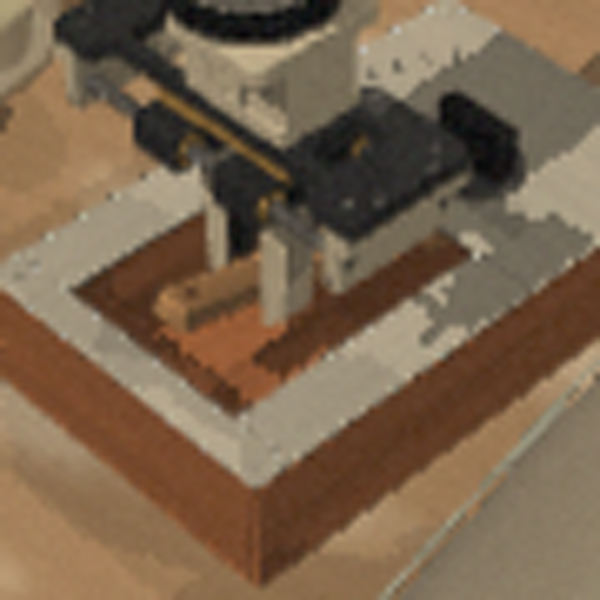

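The handle end is now at about (285.8,216.5). That matches a tilt of 12–15°, with the end near 8 cm. I'll lift slightly more, then draw it out slantwise.

```bash
python3 -m creep '[[0,0,-0.002,0,225],[0,0,-0.002,0,225],[0,0,0,0,225],[0,0,0,0,225],[0.005,0,-0.0015,0,225],[0.006,0,-0.002,0,225],[0.006,0,-0.002,0,225],[0.006,0,-0.002,0,225],[0,0,0,0,225],[0,0,0,0,225]]'
python3 - <<'E'
from pred import *
st(); pred(read_state()['tool_pos'],[0,5,10,15,20])
a=save("scene","pics/s8.png"); cv2.imwrite("pics/c8.png",cv2.resize(np.ascontiguousarray(a[160:260,250:350,::-1]),(600,600),interpolation=2))
E
```

```text
t: 14.0
tool_pos: [0.5967, 0.0236, 0.0724]
orientation: [2.409, 2.016, 0.001]
force: [0.4, -0.2, -0.2]
opening: 0.0199
t 14.0 tcp [0.5967 0.0236 0.0724] q [-0.05  0.25  1.65 -0.    1.24  0.13] jaw -0.177 z [ 0.001 -0.    -1.   ] F [ 0.4 -0.2 -0.2] open 0.0199
0 end z 0.076 scene [278.2 220.9] top [274.3 183.1]
5 end z 0.081 scene [278.2 219.6] top [274.2 182.9]
10 end z 0.086 scene [278.2 218.2] top [274.3 182.7]
15 end z 0.091 scene [278.4 216.8] top [274.4 182.5]
20 end z 0.096 scene [278.8 215.3] top [274.7 182.3]
```

View pics/c8.png

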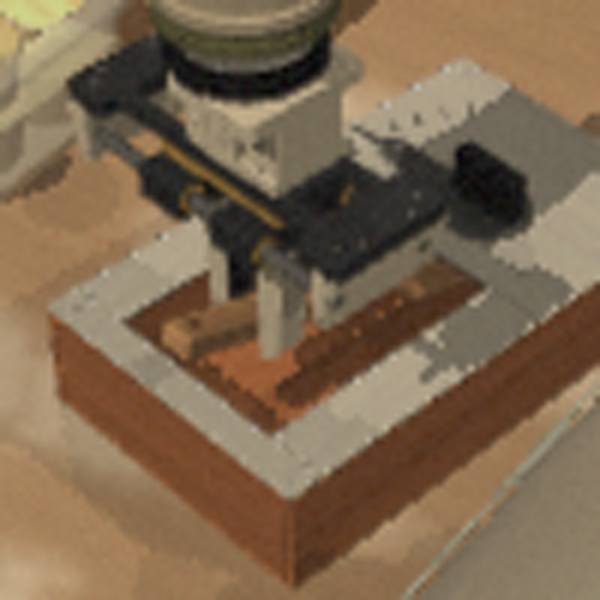

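```bash
python3 -m creep '[[0.006,0,-0.0025,0,225],[0.007,0,-0.0035,0,225],[0.007,0,-0.0035,0,225],[0.007,0,-0.0035,0,225],[0.007,0,-0.0035,0,225],[0.006,0,-0.003,0,225],[0,0,0,0,225]]'
python3 - <<'E'
from pred import *
st(); pred(read_state()['tool_pos'],[0,10,20,30])
a=save("scene","pics/s9.png"); cv2.imwrite("pics/c9.png",cv2.resize(np.ascontiguousarray(a[160:260,250:350,::-1]),(600,600),interpolation=2))
E
```

```text
t: 14.63
tool_pos: [0.6044, 0.0638, 0.0928]
orientation: [2.408, 2.016, 0.002]
force: [0.5, -1.4, -1.2]
opening: 0.0198
t 14.63 tcp [0.6044 0.0638 0.0928] q [0.02 0.25 1.61 0.   1.28 0.2 ] jaw -0.177 z [ 0.002  0.    -1.   ] F [ 0.5 -1.4 -1.2] open 0.0198
0 end z 0.097 scene [266.4 222.8] top [261.9 180.1]
10 end z 0.107 scene [266.4 220.1] top [261.7 179.7]
20 end z 0.117 scene [266.9 217.1] top [262.1 179.3]
30 end z 0.126 scene [267.8 213.9] top [263.1 179. ]
```

View pics/c9.png

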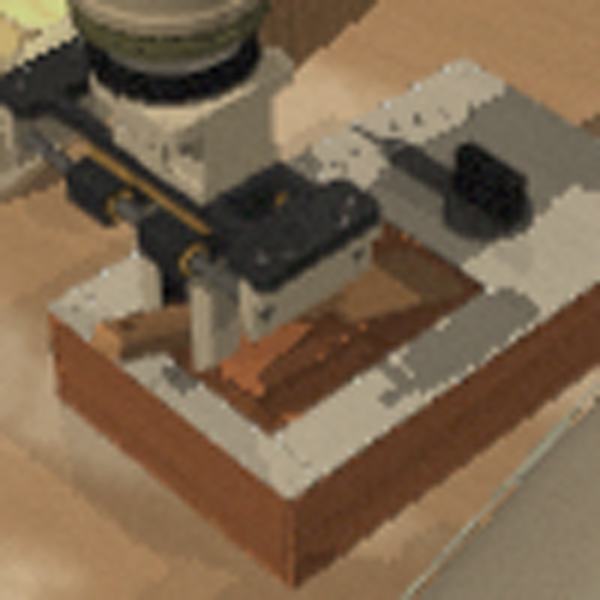

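```bash
python3 -m creep '[[0.007,0,-0.0025,0,225],[0.008,0,-0.003,0,225],[0.008,0,-0.003,0,225],[0.008,0,-0.003,0,225],[0.008,0,-0.003,0,225],[0.006,0,-0.003,0,225],[0.004,0,-0.002,0,225],[0,0,0,0,225]]'
python3 - <<'E'
from pred import *
st(); pred(read_state()['tool_pos'],[0,10,20,30])
a=save("scene","pics/s10.png"); cv2.imwrite("pics/c10.png",cv2.resize(np.ascontiguousarray(a[160:260,240:340,::-1]),(600,600),interpolation=2))
E
```

```text
t: 15.35
tool_pos: [0.6127, 0.1116, 0.1119]
orientation: [2.409, 2.016, 0.002]
force: [0.4, 0.5, -0.2]
opening: 0.02
t 15.35 tcp [0.6127 0.1116 0.1119] q [0.1  0.27 1.55 0.   1.32 0.27] jaw -0.177 z [ 0.001  0.    -1.   ] F [ 0.4  0.5 -0.2] open 0.02
0 end z 0.116 scene [251.7 226.8] top [246.9 177. ]
10 end z 0.126 scene [251.6 223.9] top [246.7 176.5]
20 end z 0.136 scene [252.  220.8] top [247.  176.1]
30 end z 0.145 scene [252.9 217.6] top [247.8 175.8]
```

View pics/c10.png

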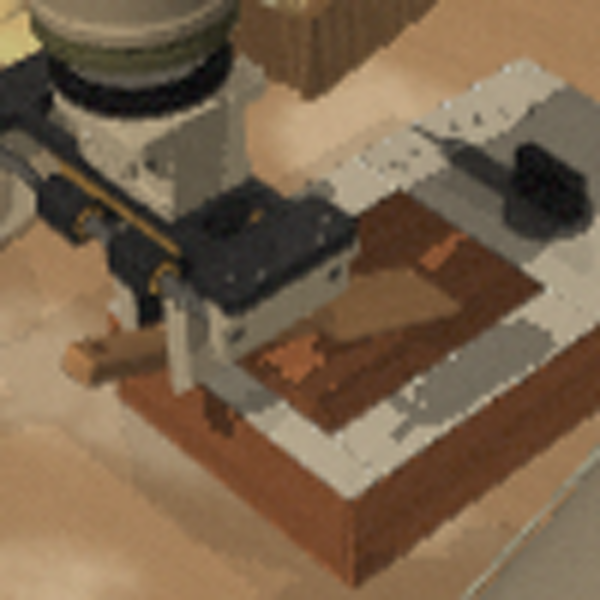

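The whole blade end now shows in the window at about (316,211), clear of the closed part. I'll tighten the grip and lift straight up.

```bash
python3 -m creep '[[0,0,0,0,235],[0,0,0,0,235],[0,0,-0.006,0,235],[0,0,-0.012,0,235],[0,0,-0.018,0,235],[0,0,-0.02,0,235],[0,0,-0.02,0,235],[0,0,-0.02,0,235],[0,0,-0.02,0,235],[0,0,-0.02,0,235],[0,0,-0.02,0,235],[0,0,-0.02,0,235]]' 20
python3 -m creep '[[0,0,-0.02,0,235],[0,0,-0.02,0,235],[0,0,-0.015,0,235],[0,0,-0.008,0,235],[0,0,0,0,235],[0,0,0,0,235],[0,0,0,0,235],[0,0,0,0,235],[0,0,0,0,235],[0,0,0,0,235],[0,0,0,0,235],[0,0,0,0,235]]'
python3 - <<'E'
from pred import *
st(); 
s=save("scene","pics/s11.png"); t=save("top","pics/t11.png")
cv2.imwrite("pics/c11.png",np.hstack([cv2.resize(np.ascontiguousarray(a[...,::-1]),(400,400)) for a in (s[60:260,180:380],t[80:240,200:360])]))
for q in ("handle_end","blade_end","turner_handle","pointer_tip","zero_mark"):
    r=[tip_of(n,q) for n in ("scene","top")]
    print(q,[[(d["pixel"],round(d["confidence"],2)) for d in x[:1]] for x in r], tri(r[0][0]["pixel"],r[1][0]["pixel"]) if r[0] and r[1] else "")
E
```

```text
t: 16.4
tool_pos: [0.6122, 0.1103, 0.2897]
orientation: [2.41, 2.014, 0.002]
force: [-0.9, -0.0, -0.2]
opening: 0.0196
t: 17.4
tool_pos: [0.6122, 0.1105, 0.3498]
orientation: [-2.41, -2.015, 0.001]
force: [0.9, -0.3, -0.9]
opening: 0.0198
t 17.4 tcp [0.6122 0.1105 0.3498] q [ 0.1   0.18  1.22 -0.    1.74  0.27] jaw -0.178 z [-0. -0. -1.] F [ 0.9 -0.3 -0.9] open 0.0198
handle_end [[([241.6, 145.9], 0.85)], []] 
blade_end [[([315.9, 143.5], 0.57)], [([311.8, 177.8], 0.89)]] [ 0.58092467 -0.05390999  0.27916311]
turner_handle [[([267.1, 142.1], 0.96)], [([257.7, 166.4], 0.8)]] [0.60836496 0.0991881  0.35122118]
pointer_tip [[([316.0, 182.9], 0.72)], [([332.9, 172.9], 0.47)]] [ 0.63097046 -0.12618158  0.07208934]
zero_mark [[([309.9, 180.8], 0.9)], [([337.2, 172.6], 0.79)]] [ 0.64534262 -0.13513232  0.06495297]
```

View pics/c11.png

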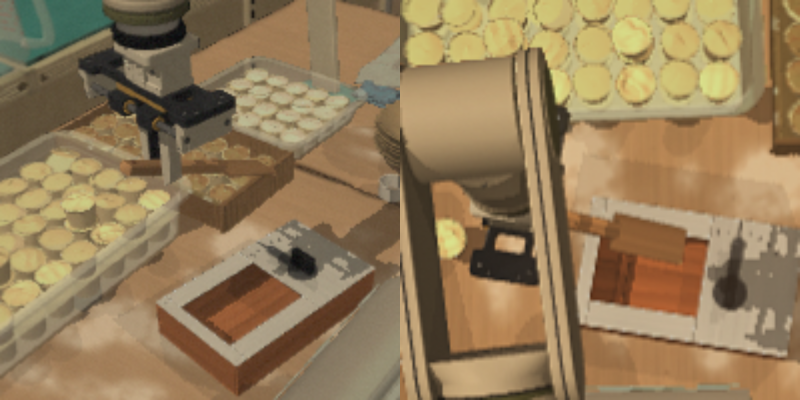

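The turner is held clear of the box. The blade end measures z ≈ 0.28 and the grasp place ≈ 0.35, and the pointer is still on the zero line. I'll hand it in.

```bash
python3 -m creep '[[0,0,0,0,235],[0,0,0,0,235],[0,0,0,0,235]]'; python3 -c "
from plant import *
print(close_job())"
```

```text
t: 18.25
tool_pos: [0.6122, 0.1105, 0.3501]
orientation: [-2.41, -2.015, 0.0]
force: [0.4, 0.1, -0.9]
opening: 0.0199
the job is handed in; nothing more can be done
None
```

The turner is out of the box and still in the gripper, and I handed the job in at about 18 s of the allowed 54 s. No verdict was reported.

**What I did:** I turned the keeper by its bar grip onto the zero line. I then took the turner by its handle about 14 mm towards the handle end from the listed grasp place. I lifted it lightly gripped so it tilted to about 15–20° and drew it slantwise out through the window. Then I tightened the grip to 20 N and lifted it clear.

**Last checks:**
- **Turner height:** from both cameras, the blade end is at about z = 0.28 m and the grasp place at 0.35 m. The cover top is at 0.066 m. The handle end was found only in the scene camera, so I could not measure its height; at the tilt seen it is the higher end.
- **Grip:** the opening is 19.9 mm, which matches the 20 mm handle. The arm was still, with wrist force around 1 N.
- **Keeper:** the zero-line and pointer pixels line up. Both the picture when I released the keeper and the last one show the pointer on the line. Positions worked out from the last pictures suggest an error of about 0.05 rad, within the allowed 0.15.
- **Cup, ring and fork:** I never moved near them, but I did not measure their positions again at the end.

**Disagreement:** fitting the box pose with its height left free put the box 6 mm below the worktop. I took it as standing on the worktop, and the grasps agreed with that.

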